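# Check a sleeve on the leaning gauge pin and sort it

## Task

Check the steel sleeve that stands on the round rubber pad: slide it down the leaning gauge pin as far as it will go, then take it off again. If it went fully home against the gauge's face, stand it upright in the square tray; if it stopped part-way, stand it upright in the round dish. Set it down rather than dropping it, and leave the other sleeve on its square plate and everything else where it is.

Things in the scene. Friction and masses are not known exactly. Their poses are not given: they have to be found in the camera images.
- sleeve_1: plain steel sleeve standing upright, 34 outer diameter, 50 tall, 0.2 kg; origin at the centre of its lower end, z along its axis, up. Bore 18.5 from below, top closed but for a 7 mm hole. The two sleeves look alike; one bore is 43 deep, the other has a step 18 up: trying tells which. Either may be the one on the round pad, to be checked; the other stays on the square plate
- sleeve_2: plain steel sleeve standing upright, 34 outer diameter, 50 tall, 0.2 kg; origin at the centre of its lower end, z along its axis, up. Bore 18.5 from below, top closed but for a 7 mm hole. The two sleeves look alike; one bore is 43 deep, the other has a step 18 up: trying tells which. Either may be the one on the round pad, to be checked; the other stays on the square plate
- pin: fixed steel gauge pin, 16 diameter, 38 long, last 6 mm tapering to an 8 mm flat tip, square on the 70 x 70 sloping face of a grey block, leaning 23 degrees roughly towards the robot. Origin at its foot, mid-face, 75 above the table; z along the pin to its tip; y level. A good sleeve goes down until its lower end meets the face (origins coincide); a stepped one stops about 20 short
- pad: fixed round rubber pad, 60 diameter, 4 thick, on which the sleeve to be checked stands; origin at the centre of its underside
- plate: fixed square aluminium plate, 60 x 60, 4 thick, on which the other sleeve stands; origin at the centre of its underside
- tray: fixed square white tray for sleeves that go fully home, 124 x 124 outside, rim 18 high, walls 4, floor 4 thick; origin at the centre of its underside
- dish: fixed round white dish for sleeves that stop part-way, floor 120 diameter and 4 thick, rim 126 diameter and 18 high, wall 4; origin at the centre of its underside
- brush: bystander: small cleaning brush lying down, 140 mm long; origin at the middle of its underside
- brass_weight: bystander: small knobbed brass weight, 26 mm diameter, 33 mm tall; origin at the middle of its underside
- caliper: bystander: calliper lying flat, 150 mm long; origin at the middle of its underside
- chrome_weight: bystander: bright steel cylinder weight, 56 mm diameter, 60 mm tall; origin at the middle of its underside
- bottle: bystander: white plastic bottle, 52 mm diameter, 130 mm tall; origin at the middle of its underside
- screwdriver: bystander: screwdriver lying down, 170 mm long; origin at the middle of its underside
- jar: bystander: glass jar with steel lid, 60 mm diameter, 60 mm tall; origin at the middle of its underside
There are look-alikes about, which are no part of the job. Leave any green or orange look-alike of the sleeve_1 alone.

How it is judged (in metres and radians):
On the way:
1. the sleeve from the round pad is on the gauge pin as far as it goes (a good one down to the face, a stepped one to its step), the other still on the square plate ((((horizontal distance between sleeve_2 and plate below 0.02 m and height (world z) of sleeve_2 below 0.01 m and angle between sleeve_2's own z axis and vertical below 0.15 rad) and z of sleeve_1 in the frame of pin between -0.004 and 0.005 m and x of sleeve_1 in the frame of pin between -0.006 and 0.006 m and y of sleeve_1 in the frame of pin between -0.006 and 0.006 m and angle between the z axis of sleeve_1 and the z axis of pin, either way round below 0.15 rad) or ((horizontal distance between sleeve_1 and plate below 0.02 m and height (world z) of sleeve_1 below 0.01 m and angle between sleeve_1's own z axis and vertical below 0.15 rad) and z of sleeve_2 in the frame of pin between -0.004 and 0.0235 m and x of sleeve_2 in the frame of pin between -0.006 and 0.006 m and y of sleeve_2 in the frame of pin between -0.006 and 0.006 m and angle between the z axis of sleeve_2 and the z axis of pin, either way round below 0.15 rad))), for 0.2 s.
At the end, for the whole second after the job is handed in: The checked sleeve stands upright (0.15 rad) and at rest on the floor of the square tray if it went fully home (45 mm of centre along each side), else of the round dish (45 mm of centre). The other stands upright on the square plate, within 20 mm of its centre ((((horizontal distance between sleeve_2 and plate below 0.02 m and height (world z) of sleeve_2 below 0.01 m and angle between sleeve_2's own z axis and vertical below 0.15 rad) and height (world z) of sleeve_1 below 0.01 m and linear speed of sleeve_1 below 0.03 m/s and angle between sleeve_1's own z axis and vertical below 0.15 rad and x of sleeve_1 in the frame of tray between -0.045 and 0.045 m and y of sleeve_1 in the frame of tray between -0.045 and 0.045 m) or ((horizontal distance between sleeve_1 and plate below 0.02 m and height (world z) of sleeve_1 below 0.01 m and angle between sleeve_1's own z axis and vertical below 0.15 rad) and height (world z) of sleeve_2 below 0.01 m and linear speed of sleeve_2 below 0.03 m/s and angle between sleeve_2's own z axis and vertical below 0.15 rad and horizontal distance between sleeve_2 and dish below 0.045 m))); the robot touches nothing.
It fails at once if a sleeve is dropped (over 0.6 m/s while no finger touches it) ((linear speed of sleeve_1 above 0.6 m/s and contact force between the fingers and sleeve_1 below 0.05 N) or (linear speed of sleeve_2 above 0.6 m/s and contact force between the fingers and sleeve_2 below 0.05 N)).
It fails at once if a bystander is moved by more than 30 mm (distance of any of brush, brass_weight, caliper, chrome_weight, bottle, screwdriver, jar from where it was at the start of the episode above 0.03 m).
It also fails if it takes over 45 s, if anything falls off the work surface, if the arm or the gripper's body presses on something with over 40 N, if the wrist force passes 120 N, or if a joint passes its speed limit or range.

## Robot

A 6-joint arm with a two-finger parallel gripper is mounted at the origin on the work surface. World frame = base frame: x ahead of the robot, y to its left, z up, the work surface at z = 0. Lengths are in mm, angles in degrees, forces in N, time in s.
With the tool pointing down it reaches from about 350 to 875 mm from the base axis. Payload 15.5 kg.
Tool frame: the origin (TCP) lies midway between the tips of the shut fingers; the grasp point (between the pads) lies 19 mm behind it (manip.tcp_to_grasp is the z of the grasp point in the tool frame, in mm); z points along the fingers, y is the line along which they close (so a half turn about z gives the same grasp; the last joint's range is limited). The gripper opens to 85 mm and grips with 20 to 120 N. Pads are 22 mm wide; open, the fingers measure 114 mm over their backs; the gripper's body (76 mm by 85 mm) begins 54 mm behind the grasp point. The pads swing forward as they close: fully open they stand 13 mm farther back than shut.
Start: joints at [61.622, 28.281, 77.091, -0, 74.628, -5.472], TCP at [243.267, 575.715, 231.277] pointing down, gripper open.
Joint ranges: [-166.48, 166.48], [-47.26, 123.95], [12.59, 153.08], [-70.14, 250.14], [6.76, 159.57], [-176.63, 176.63]. Speed limits (degrees/s): [108.29, 108.29, 147.25, 172.46, 172.46, 172.46].

## Interface

Orientations are given as a 3x3 rotation matrix whose columns are the frame's x, y, z axes.
In Python, from cell import sensors, viewer, workorder, manip gives the robot as it stands. The module is installed in compiled form; this text tells all that it offers.
- The arm moves only by the tool jog_arm, never from a script. Its argument "steps" is a list that holds one entry, the list of rows, each a list of 6 numbers: the shift along the tool's x, y, z in m, then the turn, a rotation vector about the tool's x, y, z in rad. A call has 1 to 20 rows; each row shifts and turns the commanded pose from where the row before left it, along the tool's axes as they then stand; what a row does not reach is not made up. A row lasts 1/8 s, in which the tool goes at most 62.5 mm and 10.7 degrees, less where a joint would pass 70% of its speed; a pose out of reach is approached as far as the arm can. A call is refused whole if a number of a shift passes 0.0625 or a number of a turn 0.188, either way. A call with a gripper value outside its range is refused whole. "gripper" is the finger opening in m, from 0 to 0.0854, set as the call begins (left out, the last holds). The fingers move at their own pace and stop on an object; the grip force is fixed at half the most. Time passes only in rows, so rows that do not move let the fingers close. It gives the time, the measured TCP pose, the force, the opening and the grip force at its end, in the units of the state.
- sensors.get_obs(): the state, without advancing time (a new reading comes with each control period).
- viewer.grab_frame(name): name is "scene" or "top" or "wrist"; returns a dict with "pixels" (420x560x3 uint8, red, green, blue), "camera_matrix" (3x3 intrinsics, pixels), "origin" and "rotation" of the camera in the world. Camera axes: x right, y up, looking along -z (the intrinsics and any distortion apply to the point x, -y, -z); pixel columns grow to the right and rows downward; lengths in mm; the calibration is good to about 2 mm. A picture is of the moment at which its call begins. There is no depth.
- workorder.close_job(): hands the job in; it is judged then, once.
The state is a dict: "clock": time; "joint_positions": joint angles; "joint_velocities": joint speeds; "joint_torque": joint torques, N m; "eef_pos": TCP position; "ee_rot": TCP orientation; "wrist_force": force on the tool from outside, world axes, zero at the start; "moment": the same for the moment, N m; "opening": finger opening in mm; "grip_force": force on a finger pad.
Only numpy, scipy, OpenCV 4.12 (cv2) and the standard library are available. Lean on these libraries where they do the work, as an engineer would, in place of code of your own. Each camera call takes 0.05 s, during which the arm holds its last target. There are 200 camera calls.

## Working session

There is one attempt and no reset: what is moved stays moved. The work goes in short steps, Python scripts to look and compute and a tool call to move; the robot and the scene stay as the last step left them, time stands still between calls to the robot, and variables do not carry over. Pictures are saved under pics/ and viewed, at most 10 in all, crops included, and the job is handed in when it is done.

Besides the shell and the picture viewer there is one more tool, called after "Request:" as a command line: name --argument value ..., lists and objects as JSON in quotes. jog_arm: Moves the arm, as the interface text tells. Its arguments: {"type":"object","properties":{"steps":{"type":"array","items":{"type":"array","items":{"type":"array","items":{"type":"number"}}}},"gripper":{"type":"number"}},"required":["steps"]}

```bash
mkdir -p pics
cat > h.py <<'E'
from cell import sensors, viewer, workorder, manip
import numpy as np, cv2, pickle
def grab(name,fn):
    f=viewer.grab_frame(name); cv2.imwrite(f'pics/{fn}.png',cv2.cvtColor(f['pixels'],cv2.COLOR_RGB2BGR)); pickle.dump(f,open(f'pics/{fn}.pkl','wb')); return f
def load(fn): return pickle.load(open(f'pics/{fn}.pkl','rb'))
def ray(f,u,v):
    K=np.array(f['camera_matrix']); d=np.linalg.inv(K)@[u,v,1]; d=np.array([d[0],-d[1],-d[2]])
    return np.array(f['origin']),np.array(f['rotation'])@d
def onz(f,u,v,z):
    o,d=ray(f,u,v); return o+d*(z-o[2])/d[2]
def tri(*obs):
    A=np.zeros((3,3));b=np.zeros(3)
    for f,u,v in obs:
        o,d=ray(f,u,v); d/=np.linalg.norm(d); P=np.eye(3)-np.outer(d,d); A+=P;b+=P@o
    p=np.linalg.solve(A,b); return p
def proj(f,p):
    c=np.array(f['rotation']).T@(np.array(p)-f['origin']); c=np.array([c[0],-c[1],-c[2]]); q=np.array(f['camera_matrix'])@c; return q[:2]/q[2]
E
python3 - <<'E'
from h import *
a=grab('scene','s0');b=grab('top','t0');c=grab('wrist','w0')
for f in(a,b,c): print({k:np.round(v,3).tolist() for k,v in f.items() if k!='pixels'})
print(manip.tcp_to_grasp, sensors.get_obs())
E
```

```text
{'camera_matrix': [[444.097, 0.0, 278.259], [0.0, 444.097, 202.278], [0.0, 0.0, 1.0]], 'origin': [1161.262, 857.378, 961.76], 'rotation': [[-0.837, -0.361, 0.411], [0.547, -0.555, 0.627], [0.002, 0.749, 0.662]]}
{'camera_matrix': [[427.559, 0.0, 276.402], [0.0, 427.559, 203.481], [0.0, 0.0, 1.0]], 'origin': [420.619, 11.363, 1053.837], 'rotation': [[-0.026, 0.983, -0.183], [-1.0, -0.026, 0.001], [-0.004, 0.183, 0.983]]}
{'camera_matrix': [[350.456, 0.0, 277.088], [0.0, 350.456, 209.355], [0.0, 0.0, 1.0]], 'origin': [178.988, 601.812, 373.589], 'rotation': [[0.389, -0.886, -0.253], [0.921, 0.374, 0.108], [-0.001, -0.275, 0.962]]}
-18.700000000000003 {'clock': 0.15, 'joint_positions': array([ 6.16211546e+01,  2.83055701e+01,  7.71186226e+01,  7.13171660e-04,
        7.46299471e+01, -5.47373159e+00]), 'joint_velocities': array([ 0.0254833 , -0.12257247, -0.06482763,  0.02167043,  0.09841824,
       -0.00281021]), 'joint_torque': array([ 9.77698910e-04, -8.82543325e+01, -3.84069300e+01, -7.76335992e-05,
        7.09022963e-03,  5.03840639e-06]), 'eef_pos': array([243.1325086 , 575.46437712, 230.85166326]), 'ee_rot': array([[-9.21149362e-01,  3.89208995e-01, -4.59678333e-04],
       [ 3.89209253e-01,  9.21148998e-01, -8.25656591e-04],
       [ 1.02079264e-04, -9.39464102e-04, -9.99999553e-01]]), 'wrist_force': array([ 0.45465235, -0.75322176, -0.76646658]), 'moment': array([-0.03948712, -0.01461724,  0.01969007]), 'grip_force': 0.0, 'opening': 85.26173698284687}
```

View pics/s0.png

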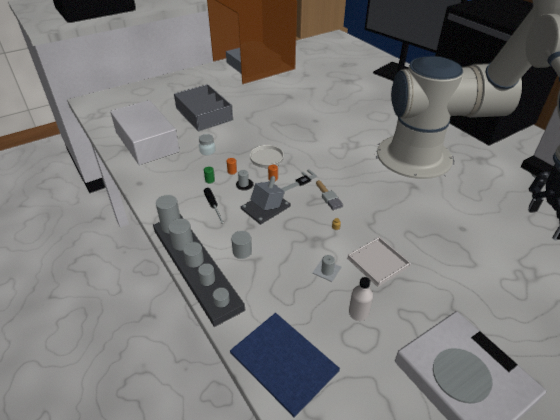

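View pics/t0.png

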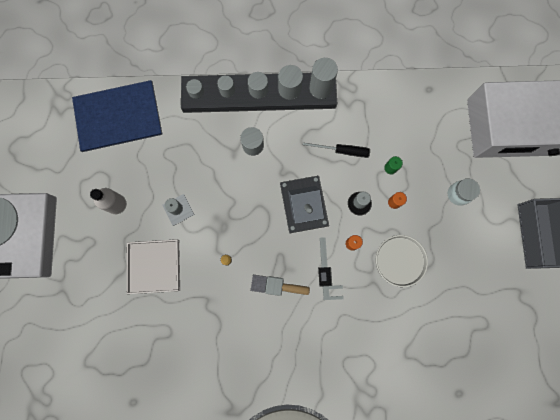

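The scene view shows the sleeve on the black round pad at (243,178), the gauge block at (267,195), the plate sleeve at (328,264), the tray at (379,260) and the dish at (266,156). In the top view these are at pad (360,201), gauge (305,205), plate (178,208), tray (153,267) and dish (401,261).

Candidates in the top view:
- Steel sleeve on the pad (361,200): fits, because it is steel and on the round black pad.
- Steel sleeve on the plate (175,206): the other sleeve.
- Orange (398,200), orange (354,242) and green (394,165): look-alikes.

I'll confirm with an enlarged crop.

Run:
```python
from h import *
t=cv2.imread('pics/t0.png');s=cv2.imread('pics/s0.png')
a=cv2.resize(t[170:270,270:430],(800,500),interpolation=cv2.INTER_CUBIC)[:, :]
a=cv2.resize(t[160:260,275:408],(400,300),interpolation=cv2.INTER_CUBIC)
a2=cv2.resize(t[190:290,120:253],(400,300),interpolation=cv2.INTER_CUBIC)
b=cv2.resize(s[140:240,220:353],(400,300),interpolation=cv2.INTER_CUBIC)
b2=cv2.resize(s[200:300,300:433],(400,300),interpolation=cv2.INTER_CUBIC)
cv2.imwrite('pics/c0.png',np.vstack([np.hstack([a,a2]),np.hstack([b,b2])]))
```

```text
(no output)
```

View pics/c0.png

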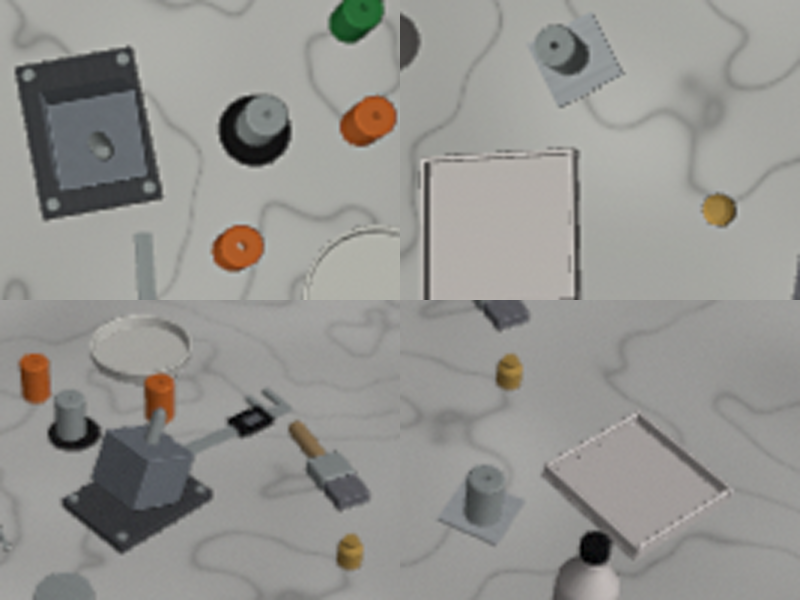

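The crop confirms it: the grey sleeve stands on the black round pad, its hole at top-view (363.8,197.5) and scene (243.3,172.3). Orange and green ones are beside it. The plate sleeve is at top (172,205).

Run:
```python
from h import *
np.set_printoptions(precision=1,suppress=True)
t=load('t0');s=load('s0')
k=3.0075
T=lambda x,y:(t,275+x/k,160+y/k); T2=lambda x,y:(t,120+x/k,190+y/k)
S=lambda x,y:(s,220+x/k,140+(y-300)/k); S2=lambda x,y:(s,300+x/k,200+(y-300)/k)
print('sleeve top',tri(T(267,112),S(70,397)))
print('pad z4',onz(*T(255,130),4),onz(*S(74,432),4))
print('pin tip',tri(T(103,155),S(160,413)))
print('plate sleeve top',tri(T2(554,46) if 0 else T2(154,46),S2(87,478)))
for n,p in dict(c1=(16,67),c2=(131,47),c3=(162,198),c4=(44,219)).items(): print('base',n,onz(*T(*p),10))
for n,p in dict(bl=(43,100),br=(143,88),fr=(143,178),fl=(60,190)).items(): print('face',n,onz(*T(*p),75))
print('dish rim',onz(t,401,261,9),'tray',onz(t,153,267,9), tri((t,153,267),(s,379,260)),tri((t,401,261),(s,266.5,156.5)))
```

```text
sleeve top [ 614.2 -196.8   52.7]
pad z4 [ 611. -198.    4.] [ 611.7 -191.4    4. ]
pin tip [577.2 -63.3 101.5]
plate sleeve top [608.7 262.6  49.5]
base c1 [668.6  -1.1  10. ]
base c2 [683.1 -97.7  10. ]
base c3 [ 555.5 -117.4   10. ]
base c4 [540.8 -20.4  10. ]
face bl [626.3 -20.6  75. ]
face br [633.7 -98.8  75. ]
face fr [562.9 -95.5  75. ]
face fl [555.4 -31.4  75. ]
dish rim [ 465.2 -287.9    9. ] tray [466.7 312.9   9. ] [465.7 314.6   6.7] [ 464.4 -288.6    3.2]
```

```bash
cat >> h.py <<'E'
from scipy.spatial.transform import Rotation as R
def pose(heading,tilt=0,th=None):
    """tool x at heading (deg) horizontally, z down, then tilted: tool z leans along heading th (deg) by tilt deg"""
    h=np.radians(heading); Rm=np.array([[np.cos(h),np.sin(h),0],[np.sin(h),-np.cos(h),0],[0,0,-1.]])
    if tilt:
        a=np.radians(th); ax=np.cross([0,0,-1],[np.cos(a),np.sin(a),0]); Rm=R.from_rotvec(ax*np.radians(tilt)).as_matrix()@Rm
    return Rm
def plan(p1,R1,n,dp=4,p0=None,R0=None):
    o=sensors.get_obs(); p=o['eef_pos'] if p0 is None else p0; R0=o['ee_rot'] if R0 is None else R0
    rv=R.from_matrix(R0.T@R1).as_rotvec()/n; rows=[]; Rc=R0; st=(np.array(p1)-p)/n
    for i in range(n):
        rows.append([*np.round(Rc.T@st/1000,dp).tolist(),*np.round(rv,3).tolist()]); Rc=Rc@R.from_rotvec(rv).as_matrix()
    print(str(rows).replace(' ',''))
    print('max',np.abs(rows).max(0))
E
python3 - <<'E'
from h import *
plan([600,-130,260],pose(8.6),20,3)
E
```

```text
[[-0.03,-0.026,-0.001,-0.0,0.0,0.13],[-0.033,-0.021,-0.001,-0.0,0.0,0.13],[-0.036,-0.017,-0.001,-0.0,0.0,0.13],[-0.038,-0.012,-0.001,-0.0,0.0,0.13],[-0.039,-0.007,-0.001,-0.0,0.0,0.13],[-0.039,-0.002,-0.001,-0.0,0.0,0.13],[-0.039,0.003,-0.001,-0.0,0.0,0.13],[-0.039,0.008,-0.001,-0.0,0.0,0.13],[-0.037,0.013,-0.001,-0.0,0.0,0.13],[-0.035,0.018,-0.001,-0.0,0.0,0.13],[-0.033,0.022,-0.001,-0.0,0.0,0.13],[-0.03,0.026,-0.001,-0.0,0.0,0.13],[-0.026,0.03,-0.001,-0.0,0.0,0.13],[-0.022,0.033,-0.001,-0.0,0.0,0.13],[-0.018,0.035,-0.001,-0.0,0.0,0.13],[-0.013,0.037,-0.001,-0.0,0.0,0.13],[-0.008,0.039,-0.001,-0.0,0.0,0.13],[-0.003,0.039,-0.001,-0.0,0.0,0.13],[0.002,0.039,-0.001,-0.0,0.0,0.13],[0.007,0.039,-0.001,-0.0,0.0,0.13]]
max [0.039 0.039 0.001 0.    0.    0.13 ]
```

Request:
jog_arm --steps '[[[-0.03,-0.026,-0.001,0,0,0.13],[-0.033,-0.021,-0.001,0,0,0.13],[-0.036,-0.017,-0.001,0,0,0.13],[-0.038,-0.012,-0.001,0,0,0.13],[-0.039,-0.007,-0.001,0,0,0.13],[-0.039,-0.002,-0.001,0,0,0.13],[-0.039,0.003,-0.001,0,0,0.13],[-0.039,0.008,-0.001,0,0,0.13],[-0.037,0.013,-0.001,0,0,0.13],[-0.035,0.018,-0.001,0,0,0.13],[-0.033,0.022,-0.001,0,0,0.13],[-0.03,0.026,-0.001,0,0,0.13],[-0.026,0.03,-0.001,0,0,0.13],[-0.022,0.033,-0.001,0,0,0.13],[-0.018,0.035,-0.001,0,0,0.13],[-0.013,0.037,-0.001,0,0,0.13],[-0.008,0.039,-0.001,0,0,0.13],[-0.003,0.039,-0.001,0,0,0.13],[0.002,0.039,-0.001,0,0,0.13],[0.007,0.039,-0.001,0,0,0.13]]]' --gripper 0.055

```text
clock: 2.65
eef_pos: [596.2, -131.9, 251.1]
ee_rot: [[0.991, 0.137, -0.0], [0.137, -0.991, 0.0], [-0.0, -0.0, -1.0]]
wrist_force: [0.3, 1.0, 0.3]
opening: 54.9
grip_force: 0.0
```

Run:
```python
from h import *
f=grab('wrist','w1'); o=sensors.get_obs(); print(o['clock'],o['eef_pos'],o['ee_rot'],o['opening'],f['origin'])
cv2.imwrite('pics/w1b.png',cv2.resize(cv2.imread('pics/w1.png'),(800,600),interpolation=cv2.INTER_CUBIC))
```

```text
2.7 [ 598.03394565 -136.00002956  251.09223179] [[ 9.91751732e-01  1.28169049e-01  1.09368348e-03]
 [ 1.28170814e-01 -9.91750591e-01 -1.73451707e-03]
 [ 8.62349833e-04  1.86038861e-03 -9.99997898e-01]] 54.80763490883229 [ 665.31360125 -123.26192115  393.90291721]
```

View pics/w1b.png

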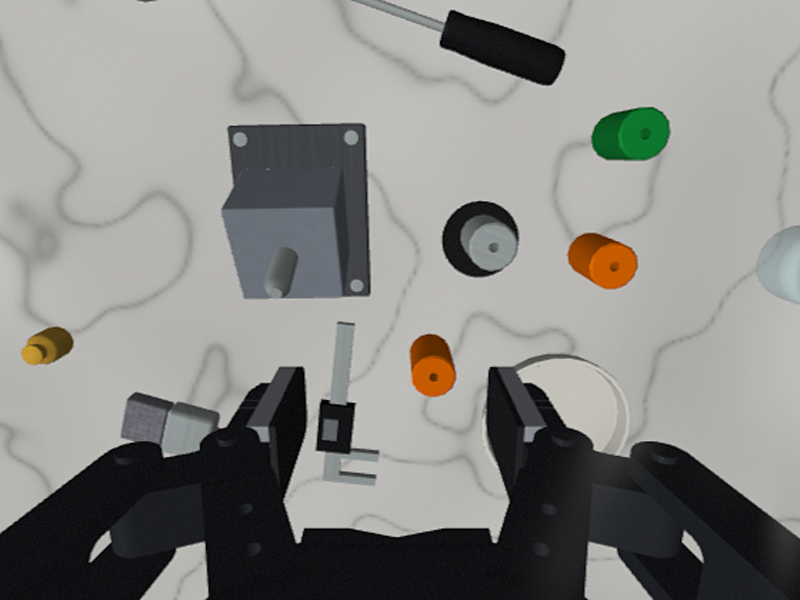

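The wrist view shows the pad sleeve's hole at (493,247) in the enlarged picture, the pin tip at (274,291), the face edges at x 222–340 and the pad centre at about (480,239). Nothing blocks the way down to the sleeve.

Run:
```python
from h import *
np.set_printoptions(precision=1,suppress=True)
f=load('w1');t=load('t0');s=load('s0');q=1/1.4286
w=lambda x,y,z:onz(f,x*q,y*q,z)
print('hole54',w(493,247,54),'pad4',w(480,239,4)); print('tri',tri((f,493*q,247*q),(t,363.8,197.2),(s,243.3,172.3)))
print('tip110',w(274,291,110)); k=3.0075
print('tip tri t',tri((f,274*q,291*q),(t,275+103/k,160+155/k)),'s',tri((f,274*q,291*q),(s,220+160/k,140+113/k)))
for p in [(228,126),(366,124),(370,297)]: print('base',w(*p,10))
h=35*np.sin(np.radians(23))
for p,z in [((222,209),75+h),((338,206),75+h),((343,298),75-h),((244,298),75-h)]: print('face',w(*p,z))
g=grab('wrist','w2'); print(proj(g,[590,-65,75]))
i=cv2.imread('pics/w2.png'); u,v=(int(a) for a in proj(g,[590,-65,75])); u0,v0=u-60,v-75
cv2.imwrite('pics/c2.png',cv2.resize(i[v0:v0+100,u0:u0+133],(800,600),interpolation=cv2.INTER_CUBIC)); print(u0,v0,sensors.get_obs()['eef_pos'])
```

```text
hole54 [ 614.8 -197.4   54. ] pad4 [ 612.2 -197.     4. ]
tri [ 614.3 -197.3   52.2]
tip110 [579.8 -62.8 110. ]
tip tri t [577.5 -62.4 103.9] s [578.  -61.4 103.2]
base [669.1   0.4  10. ]
base [684.2 -98.7  10. ]
base [ 555.3 -117.6   10. ]
face [620.3 -23.6  88.7]
face [631.7 -92.7  88.7]
face [ 566.7 -100.    61.3]
face [557.3 -32.3  61.3]
[198.8 186. ]
138 111 [ 597.1 -134.   250.9]
```

View pics/c2.png

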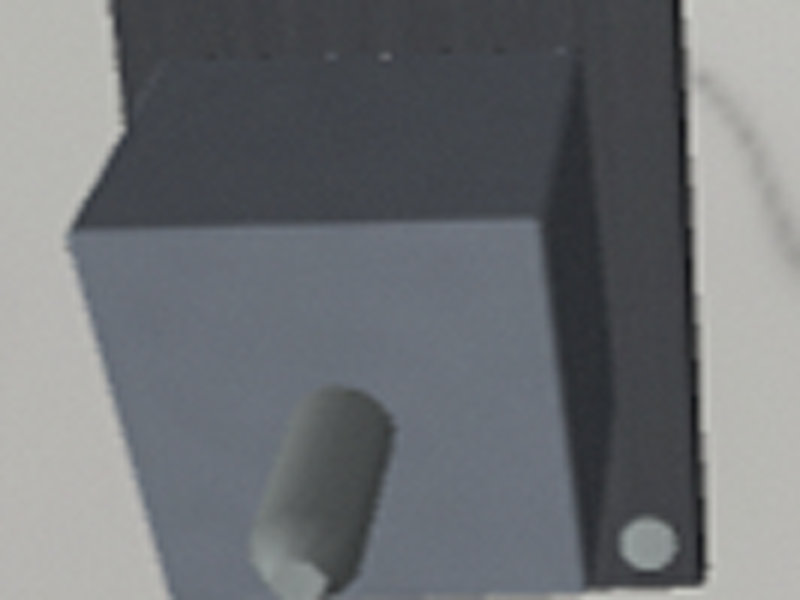

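The crop shows the face corners at (72,235), (543,217), (583,588) and (170,600), and the pin tip disc at about (297,581). I'll fit the gauge pose to these.

```bash
cat > fit.py <<'E'
from h import *
from scipy.optimize import least_squares
np.set_printoptions(precision=2,suppress=True)
def pinR(yaw): # lean heading yaw(deg); z=pin axis,y level
    a=np.radians(yaw);t=np.radians(23); z=np.array([np.sin(t)*np.cos(a),np.sin(t)*np.sin(a),np.cos(t)]); x=np.array([np.cos(t)*np.cos(a),np.cos(t)*np.sin(a),-np.sin(t)]); return np.c_[x,np.cross(z,x),z]
pts=dict(ul=(-35,-35,0),ur=(-35,35,0),lr=(35,35,0),ll=(35,-35,0),tip=(0,0,38))
def fit(obs,zfree=False):
    def r(p):
        Rm=pinR(p[2]); z=75+(p[3] if zfree else 0)
        return np.concatenate([proj(f,Rm@pts[n]+[p[0],p[1],z])-np.array(uv) for f,n,uv in obs])
    s=least_squares(r,[595,-62,188]+([0] if zfree else [])); return s.x,s.fun
E
python3 - <<'E'
from fit import *
g=load('w2');t=load('t0');s=load('s0')
C=lambda x,y:(138+x/6.015-.4,111+y/6-.4)
W=[(g,'ul',C(72,235)),(g,'ur',C(543,217)),(g,'lr',C(583,588)),(g,'ll',C(170,600)),(g,'tip',C(297,581))]
k=3.0075;T=lambda x,y:(275+x/k-.3,160+y/k-.3)
TT=[(t,'tip',T(103,155))]
for o in (W,W[:4],W+TT):
  for z in(0,1): x,fu=fit(o,z);print(x,fu)
E
```

```text
[593.98 -61.09 188.63] [-1.97 -1.16  0.8   0.04  1.67  1.32 -0.46  0.83  0.11 -0.53]
[592.03 -59.24 188.66  -8.54] [-0.75 -0.24 -0.24  0.96  0.61  0.58  0.22  0.1   0.26 -1.28]
[594.11 -61.11 188.64] [-1.95 -1.3   0.83 -0.12  1.71  1.18 -0.42  0.71]
[592.02 -58.93 188.71 -10.21] [-0.47 -0.45 -0.37  0.7   0.52  0.07  0.44 -0.36]
[593.89 -61.05 188.61] [-2.01 -1.08  0.76  0.16  1.61  1.41 -0.52  0.9   0.05 -0.44  0.47 -1.15]
[592.24 -59.45 188.68  -7.7 ] [-0.84 -0.33 -0.11  0.85  0.76  0.63  0.19  0.17  0.29 -1.22 -0.45  0.16]
```

Run:
```python
from h import *
o=sensors.get_obs();print(o['eef_pos'],o['clock'])
plan([614.3,-197.2,90],pose(8.6),5)
plan([614.3,-197.2,17],pose(8.6),4,p0=np.array([614.3,-197.2,90]),R0=pose(8.6))
```

```text
[ 597.07756102 -133.97654094  250.87869111] 2.75
[[0.0017,0.013,0.0322,0.0,-0.0,-0.003],[0.0017,0.013,0.0322,0.0,-0.0,-0.003],[0.0016,0.013,0.0322,0.0,-0.0,-0.003],[0.0016,0.013,0.0322,0.0,-0.0,-0.003],[0.0016,0.013,0.0322,0.0,-0.0,-0.003]]
max [0.0017 0.013  0.0322 0.     0.     0.003 ]
[[0.0,0.0,0.0182,0.0,0.0,0.0],[0.0,0.0,0.0182,0.0,0.0,0.0],[0.0,0.0,0.0182,0.0,0.0,0.0],[0.0,0.0,0.0182,0.0,0.0,0.0]]
max [0.     0.     0.0182 0.     0.     0.    ]
```

Request:
jog_arm --steps '[[[0.0016,0.013,0.032,0,0,-0.003],[0.0016,0.013,0.032,0,0,-0.003],[0.0016,0.013,0.032,0,0,-0.003],[0.0016,0.013,0.032,0,0,-0.003],[0.0016,0.013,0.032,0,0,-0.003],[0,0,0,0,0,0],[0,0,0,0,0,0]]]'

```text
clock: 3.62
eef_pos: [613.6, -193.4, 92.3]
ee_rot: [[0.988, 0.157, 0.001], [0.157, -0.988, -0.0], [0.001, 0.0, -1.0]]
wrist_force: [0.4, -0.1, 0.3]
opening: 54.9
grip_force: 0.0
```

Run:
```python
from h import *
g=grab('wrist','w3'); o=sensors.get_obs();print(o['eef_pos'],o['ee_rot'],o['clock'],proj(g,[614.5,-197.2,54]))
```

```text
[ 613.83334094 -193.4175661    92.72738852] [[ 9.87659115e-01  1.56612120e-01  1.45462084e-03]
 [ 1.56612968e-01 -9.87659932e-01 -4.87392323e-04]
 [ 1.36033918e-03  7.09189957e-04 -9.99998823e-01]] 3.675 [282.56757816 239.89389993]
```

View pics/w3.png

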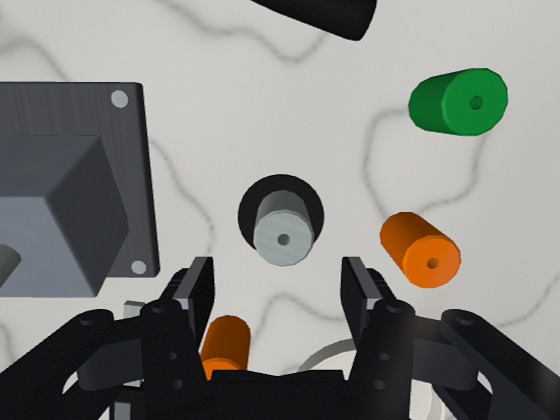

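The hole is at (283.5,240), 1 px from the predicted (282.6,239.9), so the position is confirmed. Only a 4 mm shift in tool y is needed before going down.

Request:
jog_arm --steps '[[[0,0.0042,0.01,0,0,0],[0,0,0.016,0,0,0],[0,0,0.016,0,0,0],[0,0,0.016,0,0,0],[0,0,0.016,0,0,0],[0,0,0,0,0,0],[0,0,0,0,0,0]]]'

```text
clock: 4.55
eef_pos: [614.2, -198.1, 17.5]
ee_rot: [[0.988, 0.156, 0.0], [0.156, -0.988, -0.0], [0.0, 0.0, -1.0]]
wrist_force: [0.3, 0.4, 0.2]
opening: 55.2
grip_force: 0.0
```

Request:
jog_arm --steps '[[[0,0,0,0,0,0],[0,0,0,0,0,0],[0,0,0,0,0,0],[0,0,0,0,0,0],[0,0,0,0,0,0],[0,0,0,0,0,0]]]' --gripper 0.025

```text
clock: 5.3
eef_pos: [614.4, -198.1, 18.2]
ee_rot: [[0.988, 0.156, 0.001], [0.156, -0.988, -0.001], [0.001, 0.001, -1.0]]
wrist_force: [-0.7, -0.1, 5.3]
opening: 32.9
grip_force: 59.4
```

Run:
```python
from h import *
P=np.array([614.4,-198.1,150.]);R0=sensors.get_obs()['ee_rot']
plan([530,-70,226],pose(8.65,23,8.65),8,3,p0=P,R0=R0)
```

```text
[[-0.008,-0.017,-0.01,-0.0,0.05,0.001],[-0.007,-0.017,-0.01,-0.0,0.05,0.001],[-0.007,-0.017,-0.01,-0.0,0.05,0.001],[-0.006,-0.017,-0.011,-0.0,0.05,0.001],[-0.006,-0.017,-0.011,-0.0,0.05,0.001],[-0.005,-0.017,-0.011,-0.0,0.05,0.001],[-0.005,-0.017,-0.011,-0.0,0.05,0.001],[-0.004,-0.017,-0.012,-0.0,0.05,0.001]]
max [0.008 0.017 0.012 0.    0.05  0.001]
```

Request:
jog_arm --steps '[[[0,0,-0.012,0,0,0],[0,0,-0.03,0,0,0],[0,0,-0.045,0,0,0],[0,0,-0.045,0,0,0],[-0.008,-0.017,-0.01,0,0.05,0.001],[-0.007,-0.017,-0.01,0,0.05,0.001],[-0.007,-0.017,-0.01,0,0.05,0.001],[-0.006,-0.017,-0.011,0,0.05,0.001],[-0.006,-0.017,-0.011,0,0.05,0.001],[-0.005,-0.017,-0.011,0,0.05,0.001],[-0.005,-0.017,-0.011,0,0.05,0.001],[-0.004,-0.017,-0.012,0,0.05,0.001],[0,0,0,0,0,0],[0,0,0,0,0,0],[0,0,0,0,0,0]]]'

```text
clock: 7.18
eef_pos: [531.9, -73.5, 226.2]
ee_rot: [[0.911, 0.148, 0.385], [0.136, -0.989, 0.059], [0.389, -0.001, -0.921]]
wrist_force: [0.3, 0.0, -2.7]
opening: 32.9
grip_force: 59.8
```

Run:
```python
from fit import *
g=grab('wrist','w4'); o=sensors.get_obs();print(o['eef_pos'],o['ee_rot'],o['clock'],o['opening'])
for p in ([593,-60,72],[593,-60,75]): print([proj(g,pinR(188.65)@v+p) for v in pts.values()])
```

```text
[531.84 -73.49 226.08] [[ 0.91  0.15  0.38]
 [ 0.14 -0.99  0.06]
 [ 0.39 -0.   -0.92]] 7.225 32.43118470377344
[array([231.48, 153.39]), array([311.26, 153.22]), array([309.39, 228.69]), array([234.33, 228.82]), array([270.87, 203.06])]
[array([231.03, 152.42]), array([311.59, 152.26]), array([309.68, 228.48]), array([233.94, 228.61]), array([270.8 , 202.54])]
```

View pics/w4.png

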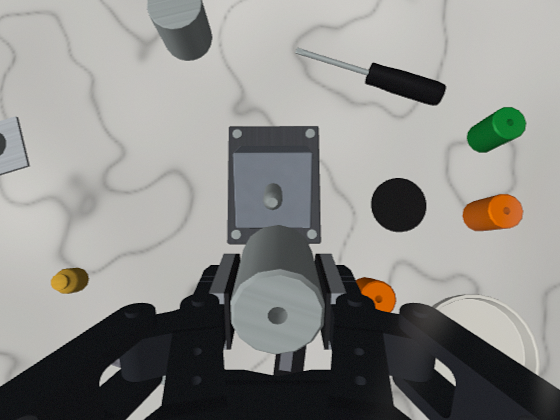

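The view shows the pad empty and the sleeve in hand (hole at (278,315)). The gauge face spans x 234–311, y 152–228, with the pin tip at about (272,203), close to the prediction. I'll refine it with subpixel edges.

Run:
```python
from fit import *
g=load('w4'); im=cv2.GaussianBlur(g['pixels'].astype(np.float32).mean(2),(1,5),0)
def edges(row):
    r=im[row]; d=np.diff(r)
    def sub(lo,hi,sg):
        k=lo+np.argmax(sg*d[lo:hi]); a,b,c=[sg*d[k+i] for i in(-1,0,1)]; return k+.5+.5*(a-c)/(a-2*b+c)
    return sub(228,243,1),sub(303,317,-1)
for r in (157,165,175,185,195,205,215,222): print(r,np.array(edges(r)))
im2=g['pixels'].astype(np.float32).mean(2)
for c in (240,255,290,305):
    d=np.diff(im2[:,c-2:c+3].mean(1)); print(c,'top',145+np.argmax(d[145:160]),np.round(d[149:155],1),'bot',220+np.argmin(d[220:235]),np.round(d[224:232]))
print(np.round(im2[178:214:2,258:288:2]).astype(int))
```

```text
157 [232.66 311.22]
165 [232.85 310.84]
175 [233.09 310.59]
185 [233.79 310.48]
195 [233.87 310.34]
205 [234.4 310.1]
215 [234.85 309.66]
222 [234.87 309.59]
240 top 152 [-1.   0.2 10.1 44.9  3.7  3.5] bot 227 [  1.  -0. -17. -33.   1.  14.  17.   2.]
255 top 152 [ 1.5 -2.  13.7 43.3  2.6  2.4] bot 227 [  1.   1. -21. -50.  20.   1.   5.  10.]
290 top 152 [-1.   1.5 18.9 35.7  6.3 -0.6] bot 226 [  2.  -0. -30. -26.   1.   1.  -1.   0.]
305 top 152 [-1.   2.8 23.9 30.2  6.4 -0.9] bot 227 [  0.   3.   2. -60.   2.   1.   4.   7.]
[[122 122 123 124 122 122 121 122 122 121 122 123 123 122 123]
 [123 122 123 122 122 122 121 120 122 124 125 123 123 123 123]
 [121 123 123 123 123 123 120 121 120 123 123 122 122 124 123]
 [123 124 122 124 122 114  93  84  75  72 114 126 123 124 125]
 [124 123 124 122 117 104  94  84  78  70  66 114 124 124 124]
 [125 124 123 121 113 104  94  84  76  73  66  77 126 124 123]
 [123 123 122 121 111 102  92  81  76  70  70  65 123 122 123]
 [123 122 121 119 112 103  97  91  80  74  70  68 107 123 123]
 [122 122 120 120 118 119 112 100  92  81  72  69 106 122 122]
 [123 121 120 126 131 132 125 109  96  81  78  69  99 121 123]
 [122 120 121 129 141 145 147 147 134  85  76  70  99 122 122]
 [122 122 123 135 147 151 145 148 148 141  74  68  93 122 124]
 [123 123 120 129 149 148 146 148 149 154  70  66 117 123 123]
 [125 121 123 121 132 145 148 148 152 144  66  69 125 123 122]
 [124 122 121 119 108 121 145 149 143  69  64 111 123 121 121]
 [122 122 122 122 117  97  89  83  65  68 111 124 123 121 121]
 [123 122 122 120 121 124 125 110 127 124 122 122 122 122 121]
 [121 122 121 122 122 123 122 123 122 120 122 122 120 121 122]]
```

Run:
```python
from fit import *
g=load('w4');g2=load('w2')
W=[(g,'ul',(232.5,152.7)),(g,'ur',(311.3,152.5)),(g,'lr',(309.4,227.2)),(g,'ll',(235.1,227.2)),(g,'tip',(271.3,202.6))]
C=lambda x,y:(138+x/6.015-.4,111+y/6-.4)
W2=[(g2,'ul',C(72,235)),(g2,'ur',C(543,217)),(g2,'lr',C(583,588)),(g2,'ll',C(170,600)),(g2,'tip',C(297,581))]
for o in (W,W[:4],W+W2):
  for z in(0,1): x,fu=fit(o,z);print(x,fu)
from itertools import chain
print('tip tri',tri(*[(a[0],*a[2]) for a in (W[4],W2[4])]),[tri(*[(a[0],*a[2]) for a in (W[i],W2[i])]) for i in range(4)])
```

```text
[593.42 -60.39 188.58] [-0.9  -0.73  0.84 -0.6   0.72  0.94 -0.71  0.98  0.05 -0.51]
[594.48 -60.13 188.58  -6.28] [-0.08  0.09  0.02  0.22 -0.01  0.24  0.01  0.28  0.06 -0.74]
[593.55 -60.38 188.59] [-0.89 -0.87  0.85 -0.75  0.74  0.79 -0.7   0.84]
[594.72 -60.1  188.59  -6.58] [-0.03 -0.08 -0.01  0.04 -0.03 -0.01  0.07  0.05]
[593.67 -60.72 188.6 ] [-0.49 -0.94  1.25 -0.83  1.13  0.7  -0.3   0.77  0.51 -0.76 -2.39 -0.89
  0.37  0.36  1.25  1.58 -0.86  1.06 -0.36 -0.24]
[593.61 -60.31 188.61  -3.41] [-0.47  0.17  0.38  0.26  0.35  0.95 -0.3   1.03  0.07 -0.16 -1.49 -1.29
  0.4  -0.04  1.22  0.64 -0.23  0.12  0.14 -1.31]
tip tri [578.45 -62.75 108.56] [array([619.73, -22.15,  86.92]), array([630.71, -89.76,  85.77]), array([567.82, -98.89,  59.45]), array([557.33, -31.08,  59.73])]
```

Run:
```python
from fit import *
g=load('w4');o=sensors.get_obs();p=o['eef_pos'];Rt=o['ee_rot']
im=g['pixels'].astype(float).mean(2)[308:322,268:288]; m=im<im.mean()-25; ys,xs=np.nonzero(m); u,v=xs.mean()+268,ys.mean()+308; print('hole',u,v,m.sum())
O,d=ray(g,u,v); O=Rt.T@(O-p); d=Rt.T@d; print('hole tool',O+d*(-36.2-O[2])/d[2])
foot=np.array([593.7,-60.5,74.5]); print('foot tool',Rt.T@(foot-p),'axis tool',Rt.T@pinR(188.6)[:,2]); print(p,o['wrist_force'])
```

```text
hole 270.14814814814815 315.18518518518516 27
hole tool [  1.11  -1.47 -36.2 ]
foot tool [ -0.87  -3.44 164.19] axis tool [-0. -0. -1.]
[531.84 -73.49 226.08] [-0.67  0.1  -1.73]
```

Request:
jog_arm --steps '[[[-0.0018,-0.0039,0.01,0,0,0],[0,0,0.02,0,0,0],[0,0,0.02,0,0,0],[0,0,0.02,0,0,0],[0,0,0.02,0,0,0],[0,0,0.012,0,0,0],[0,0,0,0,0,0],[0,0,0,0,0,0],[0,0,0,0,0,0]]]'

```text
clock: 8.35
eef_pos: [568.5, -63.6, 132.1]
ee_rot: [[0.911, 0.148, 0.386], [0.136, -0.989, 0.059], [0.39, -0.001, -0.921]]
wrist_force: [0.5, -0.1, -1.9]
opening: 32.5
grip_force: 59.8
```

Run:
```python
from fit import *
o=sensors.get_obs();p=o['eef_pos'];Rt=o['ee_rot']
foot=np.array([593.7,-60.5,74.5]); print('foot tool',Rt.T@(foot-p),'axis tool',Rt.T@pinR(188.6)[:,2]); print(p,o['wrist_force'])
s=grab('scene','s5');w=cv2.imread('pics/s5.png')[120:240,220:340];w2=(grab('wrist','w5'),cv2.imread('pics/w5.png')[120:350,160:390])[1]
cv2.imwrite('pics/c5.png',np.hstack([cv2.resize(w,(400,400),interpolation=cv2.INTER_CUBIC),cv2.resize(w2,(400,400),interpolation=cv2.INTER_CUBIC)]))
```

```text
foot tool [ 0.87  0.72 62.97] axis tool [-0. -0. -1.]
[568.51 -63.62 132.14] [ 0.45 -0.06 -1.9 ]
```

View pics/c5.png

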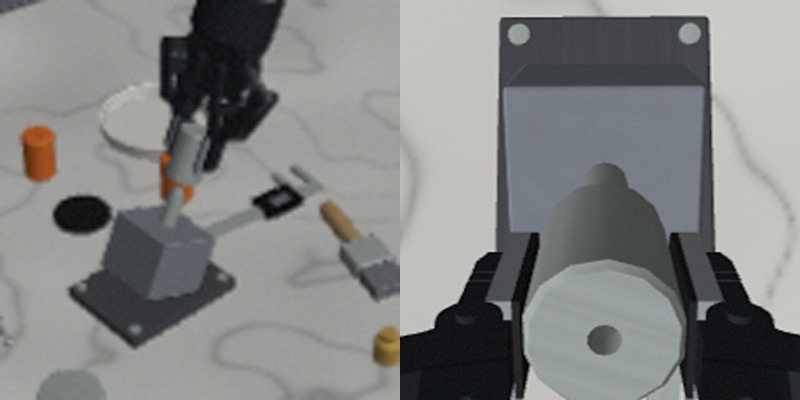

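The left half of the crop shows the sleeve just above the pin tip and collinear with it. In the right half the pin (x≈606), the sleeve body and its hole (x≈604) line up. I'll advance slowly and watch the force.

Request:
jog_arm --steps '[[[0,0,0.004,0,0,0],[0,0,0.004,0,0,0],[0,0,0.003,0,0,0],[0,0,0.003,0,0,0],[0,0,0.003,0,0,0],[0,0,0,0,0,0]]]'

```text
clock: 9.2
eef_pos: [575.0, -62.4, 115.6]
ee_rot: [[0.911, 0.149, 0.385], [0.136, -0.989, 0.059], [0.389, -0.002, -0.921]]
wrist_force: [0.5, -0.6, -1.6]
opening: 32.8
grip_force: 59.8
```

Request:
jog_arm --steps '[[[0,0,0.003,0,0,0],[0,0,0.003,0,0,0],[0,0,0.002,0,0,0],[0,0,0,0,0,0]]]'

```text
clock: 9.7
eef_pos: [578.0, -62.0, 108.3]
ee_rot: [[0.911, 0.148, 0.385], [0.136, -0.989, 0.059], [0.389, -0.002, -0.921]]
wrist_force: [0.8, 1.0, -2.6]
opening: 32.3
grip_force: 59.8
```

Request:
jog_arm --steps '[[[0,0,0.001,0,0,0],[0,0,0.001,0,0,0],[0,0,0.001,0,0,0],[0,0,0.001,0,0,0],[0,0,0,0,0,0]]]'

```text
clock: 10.32
eef_pos: [579.6, -61.8, 104.7]
ee_rot: [[0.911, 0.148, 0.385], [0.136, -0.989, 0.059], [0.389, -0.002, -0.921]]
wrist_force: [-0.8, 0.3, -1.3]
opening: 32.6
grip_force: 59.8
```

Request:
jog_arm --steps '[[[0,0,0.001,0,0,0],[0,0,0.001,0,0,0],[0,0,0.001,0,0,0],[0,0,0,0,0,0]]]'

```text
clock: 10.82
eef_pos: [580.7, -61.6, 101.9]
ee_rot: [[0.911, 0.148, 0.385], [0.136, -0.989, 0.059], [0.389, -0.002, -0.921]]
wrist_force: [0.9, -0.6, -2.2]
opening: 32.2
grip_force: 59.8
```

Request:
jog_arm --steps '[[[0,0,0.0015,0,0,0],[0,0,0.0015,0,0,0],[0,0,0.0015,0,0,0],[0,0,0.0015,0,0,0],[0,0,0,0,0,0]]]'

```text
clock: 11.45
eef_pos: [583.0, -61.2, 96.4]
ee_rot: [[0.911, 0.148, 0.385], [0.136, -0.989, 0.059], [0.389, -0.002, -0.921]]
wrist_force: [0.0, 0.6, -1.8]
opening: 33.0
grip_force: 59.8
```

Request:
jog_arm --steps '[[[0,0,0.0015,0,0,0],[0,0,0.0015,0,0,0],[0,0,0.0015,0,0,0],[0,0,0,0,0,0]]]'

```text
clock: 11.95
eef_pos: [584.8, -60.9, 92.2]
ee_rot: [[0.911, 0.149, 0.385], [0.136, -0.989, 0.059], [0.389, -0.002, -0.921]]
wrist_force: [0.2, -0.7, -1.4]
opening: 32.6
grip_force: 59.8
```

Well past the step depth with no contact, so the sleeve is the deep-bored one. I'll carry on to the face.

Request:
jog_arm --steps '[[[0,0,0.001,0,0,0],[0,0,0.001,0,0,0],[0,0,0.001,0,0,0],[0,0,0.001,0,0,0],[0,0,0,0,0,0]]]'

```text
clock: 12.58
eef_pos: [586.3, -60.7, 88.6]
ee_rot: [[0.911, 0.149, 0.385], [0.136, -0.989, 0.059], [0.389, -0.002, -0.921]]
wrist_force: [0.1, 0.9, -1.8]
opening: 32.6
grip_force: 59.8
```

Request:
jog_arm --steps '[[[0,0,0.001,0,0,0],[0,0,0,0,0,0]]]'

```text
clock: 12.82
eef_pos: [586.7, -60.7, 87.7]
ee_rot: [[0.911, 0.148, 0.385], [0.136, -0.989, 0.059], [0.389, -0.002, -0.921]]
wrist_force: [0.5, 0.1, -2.6]
opening: 32.8
grip_force: 59.8
```

Request:
jog_arm --steps '[[[0,0,0.001,0,0,0],[0,0,0,0,0,0]]]'

```text
clock: 13.08
eef_pos: [586.8, -60.6, 87.5]
ee_rot: [[0.911, 0.148, 0.385], [0.136, -0.989, 0.059], [0.39, -0.001, -0.921]]
wrist_force: [-10.5, -1.8, 16.7]
opening: 32.7
grip_force: 61.9
```

Request:
jog_arm --steps '[[[0,0,0,0,0,0],[0,0,0,0,0,0],[0,0,0,0,0,0],[0,0,0,0,0,0]]]'

```text
clock: 13.58
eef_pos: [586.8, -60.6, 87.5]
ee_rot: [[0.911, 0.148, 0.385], [0.136, -0.989, 0.059], [0.39, -0.001, -0.921]]
wrist_force: [-10.0, -1.6, 17.4]
opening: 32.3
grip_force: 61.9
```

Run:
```python
from h import *
o=sensors.get_obs();print(o['joint_positions'],o['wrist_force'],o['eef_pos'])
R0=o['ee_rot'];p=o['eef_pos']-60*R0[:,2];print(p)
plan([466,313.7,150],pose(8.6),12,3,p0=p,R0=R0)
```

```text
[-17.34076541  31.02838318 109.52997274  28.57366723  20.9862104
  38.99939911] [-9.95388568 -1.5731597  17.4461195 ] [586.82569749 -60.62585735  87.47905874]
[563.7022945  -64.17278724 142.73055214]
[[-0.003,-0.032,-0.002,-0.0,-0.033,-0.0],[-0.003,-0.032,-0.002,-0.0,-0.033,-0.0],[-0.003,-0.032,-0.002,-0.0,-0.033,-0.0],[-0.003,-0.032,-0.002,-0.0,-0.033,-0.0],[-0.003,-0.032,-0.001,-0.0,-0.033,-0.0],[-0.003,-0.032,-0.001,-0.0,-0.033,-0.0],[-0.003,-0.032,-0.001,-0.0,-0.033,-0.0],[-0.003,-0.032,-0.001,-0.0,-0.033,-0.0],[-0.003,-0.032,-0.001,-0.0,-0.033,-0.0],[-0.003,-0.032,-0.001,-0.0,-0.033,-0.0],[-0.003,-0.032,-0.001,-0.0,-0.033,-0.0],[-0.003,-0.032,-0.001,-0.0,-0.033,-0.0]]
max [0.003 0.032 0.002 0.    0.033 0.   ]
```

Request:
jog_arm --steps '[[[0,0,-0.003,0,0,0],[0,0,-0.007,0,0,0],[0,0,-0.012,0,0,0],[0,0,-0.013,0,0,0],[0,0,-0.013,0,0,0],[0,0,-0.012,0,0,0],[0,0,0,0,0,0]]]'

```text
clock: 14.45
eef_pos: [564.1, -64.4, 143.2]
ee_rot: [[0.91, 0.148, 0.386], [0.136, -0.989, 0.059], [0.391, -0.001, -0.921]]
wrist_force: [0.5, 0.6, -1.8]
opening: 32.7
grip_force: 59.9
```

Request:
jog_arm --steps '[[[-0.003,-0.032,-0.002,0,-0.033,0],[-0.003,-0.032,-0.002,0,-0.033,0],[-0.003,-0.032,-0.002,0,-0.033,0],[-0.003,-0.032,-0.002,0,-0.033,0],[-0.003,-0.032,-0.001,0,-0.033,0],[-0.003,-0.032,-0.001,0,-0.033,0],[-0.003,-0.032,-0.001,0,-0.033,0],[-0.003,-0.032,-0.001,0,-0.033,0],[-0.003,-0.032,-0.001,0,-0.033,0],[-0.003,-0.032,-0.001,0,-0.033,0],[-0.003,-0.032,-0.001,0,-0.033,0],[-0.003,-0.032,-0.001,0,-0.033,0],[0,0,0,0,0,0],[0,0,0,0,0,0]]]'

```text
clock: 16.2
eef_pos: [468.4, 309.5, 149.9]
ee_rot: [[0.989, 0.149, 0.003], [0.149, -0.989, 0.002], [0.004, -0.001, -1.0]]
wrist_force: [0.1, 0.2, -2.7]
opening: 32.8
grip_force: 60.1
```

Run:
```python
from h import *
np.set_printoptions(precision=4,suppress=True)
f=grab('wrist','w6');o=sensors.get_obs();print(o['clock'],o['eef_pos'],o['ee_rot'],o['opening'],o['wrist_force'])
plan([466,313.7,60],pose(8.6),4)
print(proj(f,[466,314,4]),[proj(f,[466+a,314+b,18]) for a,b in((60,60),(60,-60),(-60,-60),(-60,60))])
```

```text
16.25 [468.4106 309.1853 149.9993] [[ 0.989   0.1482  0.0033]
 [ 0.1482 -0.989   0.0018]
 [ 0.0035 -0.0013 -1.    ]] 32.4754641035047 [ 0.3039 -0.0572 -1.2889]
[[-0.0005,-0.0012,0.0225,-0.0,-0.001,-0.0],[-0.0005,-0.0012,0.0225,-0.0,-0.001,-0.0],[-0.0005,-0.0012,0.0225,-0.0,-0.001,-0.0],[-0.0004,-0.0012,0.0225,-0.0,-0.001,-0.0]]
max [0.0005 0.0012 0.0225 0.     0.001  0.    ]
[270.6057 197.1668] [array([203.2747, 113.9138]), array([358.5257, 137.9935]), array([329.0851, 277.9717]), array([190.189 , 258.7146])]
```

View pics/w6.png

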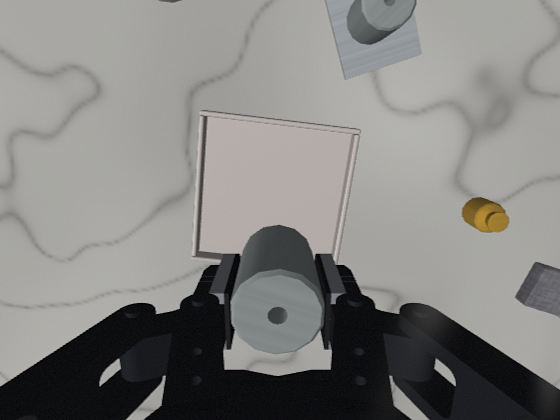

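The tray lies right ahead of and below the held sleeve, with rim corners at (203,112), (359,131) and (193,257), all matching the predicted ones. The path down is clear.

Request:
jog_arm --steps '[[[-0.0005,-0.0012,0.02,0,-0.001,0],[-0.0005,-0.0012,0.025,0,-0.001,0],[-0.0005,-0.0012,0.025,0,-0.001,0],[-0.0005,-0.0012,0.025,0,0,0],[0,0,0.02,0,0,0],[0,0,0.01,0,0,0],[0,0,0.003,0,0,0],[0,0,0,0,0,0],[0,0,0,0,0,0]]]'

```text
clock: 17.38
eef_pos: [466.5, 314.6, 23.0]
ee_rot: [[0.989, 0.148, 0.002], [0.148, -0.989, 0.002], [0.002, -0.002, -1.0]]
wrist_force: [0.3, 0.1, -1.5]
opening: 32.5
grip_force: 60.1
```

Request:
jog_arm --steps '[[[0,0,0.001,0,0,0],[0,0,0,0,0,0]]]'

```text
clock: 17.62
eef_pos: [466.1, 314.5, 21.5]
ee_rot: [[0.989, 0.148, 0.001], [0.148, -0.989, 0.002], [0.001, -0.002, -1.0]]
wrist_force: [0.1, -0.7, -2.0]
opening: 32.9
grip_force: 60.1
```

Request:
jog_arm --steps '[[[0,0,0.001,0,0,0],[0,0,0,0,0,0]]]'

```text
clock: 17.88
eef_pos: [466.0, 314.4, 20.3]
ee_rot: [[0.989, 0.148, 0.001], [0.148, -0.989, 0.002], [0.001, -0.002, -1.0]]
wrist_force: [-0.3, -1.1, -2.4]
opening: 33.0
grip_force: 60.1
```

Request:
jog_arm --steps '[[[0,0,0.001,0,0,0],[0,0,0.0005,0,0,0],[0,0,0,0,0,0]]]'

```text
clock: 18.25
eef_pos: [466.0, 314.5, 18.8]
ee_rot: [[0.989, 0.148, 0.001], [0.148, -0.989, 0.002], [0.001, -0.002, -1.0]]
wrist_force: [-0.0, -0.8, -1.9]
opening: 32.7
grip_force: 60.1
```

Request:
jog_arm --steps '[[[0,0,0.0005,0,0,0],[0,0,0,0,0,0]]]'

```text
clock: 18.5
eef_pos: [466.1, 314.5, 18.3]
ee_rot: [[0.989, 0.148, 0.001], [0.148, -0.989, 0.002], [0.001, -0.002, -1.0]]
wrist_force: [-0.1, -0.5, -2.6]
opening: 32.6
grip_force: 60.1
```

Request:
jog_arm --steps '[[[0,0,0.0005,0,0,0],[0,0,0,0,0,0]]]'

```text
clock: 18.75
eef_pos: [466.2, 314.5, 18.2]
ee_rot: [[0.989, 0.149, 0.001], [0.148, -0.989, 0.002], [0.001, -0.002, -1.0]]
wrist_force: [-2.5, -0.7, 5.9]
opening: 32.8
grip_force: 60.9
```

The sleeve touches the tray floor with about 8 N. I'll release it and rise.

Request:
jog_arm --steps '[[[0,0,0,0,0,0],[0,0,0,0,0,0],[0,0,0,0,0,0],[0,0,0,0,0,0]]]' --gripper 0.055

```text
clock: 19.25
eef_pos: [466.1, 314.5, 17.8]
ee_rot: [[0.989, 0.148, 0.001], [0.148, -0.989, 0.002], [0.001, -0.002, -1.0]]
wrist_force: [-0.3, 0.7, 0.0]
opening: 55.0
grip_force: 0.0
```

Request:
jog_arm --steps '[[[0,0,-0.005,0,0,0],[0,0,-0.015,0,0,0],[0,0,-0.025,0,0,0],[0,0,-0.03,0,0,0],[0,0,-0.03,0,0,0],[0,0,-0.03,0,0,0],[0,0,0,0,0,0],[0,0,0,0,0,0]]]'

```text
clock: 20.25
eef_pos: [465.8, 314.1, 153.1]
ee_rot: [[0.989, 0.148, 0.001], [0.148, -0.989, 0.002], [0.001, -0.002, -1.0]]
wrist_force: [-0.8, -0.1, -1.0]
opening: 55.1
grip_force: 0.0
```

Run:
```python
from h import *
a=grab('scene','s7');b=grab('wrist','w7');o=sensors.get_obs();print(o['clock'],o['eef_pos'],o['opening'],proj(b,[466,314.5,54]))
i=cv2.imread('pics/s7.png')[120:340,200:420];j=cv2.imread('pics/w7.png')[0:420,70:490]
cv2.imwrite('pics/c7.png',np.hstack([cv2.resize(i,(400,400),interpolation=cv2.INTER_CUBIC),cv2.resize(j,(400,400))]))
```

```text
20.35 [465.55670132 314.00823381 152.35159133] 54.83987629512682 [275.47138741 209.5613456 ]
```

View pics/c7.png

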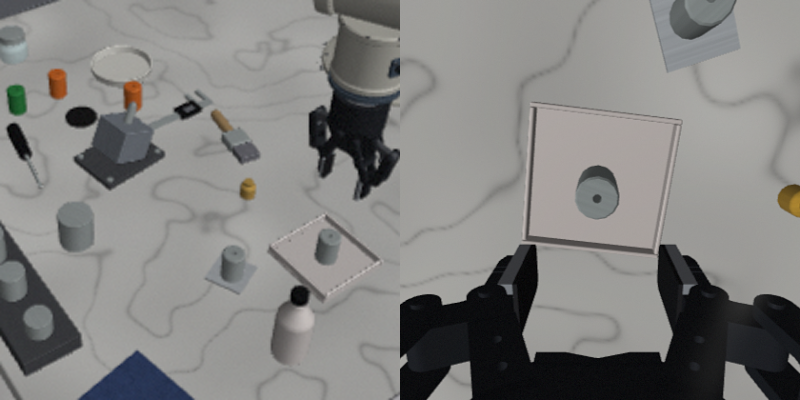

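The sleeve stands upright near the middle of the tray (crop (597,192) in the wrist view, (328,245) in the scene). The other sleeve is still on its plate, nothing else has moved and the gripper is clear.

```bash
python3 -c "
from h import *
print(workorder.close_job())"
```

```text
the job is handed in; nothing more can be done
None
```

The sleeve from the round pad went fully home on the gauge pin, so I stood it upright in the square tray; the job was handed in at about 20 s of the 45 s allowed, and no verdict was shown.

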